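Shut the microscope's accessory case

TASK

The spare objectives and eyepieces are back in the microscope's accessory case on the desk. Push the upright blue retaining flap over and down until it lies flat over the objectives, and only then swing the dark grey lid over and push it gently down until the case is fully shut: no slamming. Only push with the fingers, pick nothing up, and leave the optics in their pockets and the small things on the desk where they are.

Things in the scene. Friction and masses are not known exactly. Their poses are not given: they have to be found in the camera images.
- case: Microscope accessory case, fixed: open dark grey box, 200 mm (its x) by 260 mm (its y), 66 mm high, walls 5 mm. Origin: centre of its underside; z up. Its -x side is the front, with a carrying handle (out to x = -121 mm, under 35 mm high); the flap is hinged inside this wall. Its +x side carries the lid hinge. The optics stand in a black tray inside, tops 54 mm above the desk.
- flap (a joint): Angle of the retaining flap, rad: 0 lying flat over the objectives (hard stop), 1.57 upright, 1.8 the outer stop (leaning out over the case's front). The hinge has friction: the flap stays wherever it is left and takes 1 to 2 N at its middle to move.
- lid (a joint): Angle of the lid, rad: 0 fully shut (hard stop), 1.57 upright, 2.0 the outer stop (leaning back, away from the case). Stiff friction hinge: the lid stays wherever it is left and does not fall; it takes up to 5 N near its free edge to move.
- flap_hinge (a point): Point on the flap's hinge line, at mid-length: 88 mm in front of the case's centre (case x = -88 mm, y = 0), 60 mm above the desk. The hinge line is parallel to the case's y. Axes turn with the flap: x from the hinge to the free edge; z normal to the outer face (up when flat, towards the case's front when upright).
- flap_edge (a point): Middle of the flap's free edge, on its outer face, 115 mm from the hinge along the flap's x. The flap is a blue plate 115 x 236 mm (236 along the hinge), 4 mm thick, with a tab 50 mm wide standing out 11 mm more at the middle of this edge. Lying flat, its upper face is 62 mm above the desk.
- lid_hinge (a point): Point on the lid's hinge line, at mid-length: 100 mm behind the case's centre (case x = +100 mm, y = 0), 67 mm above the desk. The hinge line is parallel to the case's y. Axes turn with the lid: -x from the hinge to the free edge; z normal to the outer (top) face (up when shut, away from the case when open).
- lid_edge (a point): Middle of the lid's free edge, on its outer face: 200 mm from the hinge along the lid's -x, 30 mm along its z. The lid is a dark grey shell 200 x 260 mm (260 along the hinge), 30 mm deep, light grey inside. Shut, its top is 97 mm above the desk. It strikes the flap and cannot shut while the flap stands up.
- objective_1: Loose bystander: microscope objective, silver cylinder 25 mm across and 39 mm high with a red ring, standing in its pocket in the tray under the flap's place. Origin: centre of its underside.
- objective_2: Loose bystander: microscope objective, silver cylinder 25 mm across and 39 mm high with a yellow ring, standing in its pocket in the tray under the flap's place. Origin: centre of its underside.
- objective_3: Loose bystander: microscope objective, silver cylinder 25 mm across and 39 mm high with a green ring, standing in its pocket in the tray under the flap's place. Origin: centre of its underside.
- eyepiece_1: Loose bystander: black eyepiece, 34 mm across and 41 mm high, standing in its pocket in the tray beside the lid's hinge (not under the flap). Origin: centre of its underside.
- eyepiece_2: Loose bystander: black eyepiece, 34 mm across and 41 mm high, standing in its pocket in the tray beside the lid's hinge (not under the flap). Origin: centre of its underside.
- screwdriver: Loose bystander on the desk near the case's front: green-handled screwdriver, 173 mm long, 22 mm thick. Origin: under its middle; its x runs from handle to tip.
- usb_stick: Loose bystander on the desk beside the case: red memory stick, 50 x 21 x 10 mm. Origin: centre of its underside.
- specimen: Loose bystander on the desk near the case: polished brass sample in a black round mount, 30 mm across, 18 mm high. Origin: centre of its underside.

How it is judged:
By the outcome, as a careful person would: the job done as asked, in the order asked, and still so for the second after the job is handed in, with the robot touching nothing.
It also fails if it takes over 54 s, if anything falls off the work surface, if the arm or the gripper's body presses on something with over 40 N, if the wrist force passes 120 N, or if a joint passes its speed limit or range.

ROBOT

A 6-joint arm with a two-finger parallel gripper is mounted at the origin on the work surface. World frame = base frame: x ahead of the robot, y to its left, z up, the work surface at z = 0. Lengths are in m, angles in degrees, forces in N, time in s.
With the tool pointing down it reaches from about 0.4 to 0.825 m from the base axis. Payload 7 kg.
Tool frame: the origin (TCP) lies at the very end of the fingers, on their centre line; the grasp point (between the pads) lies 19 mm behind it (hold_point_z is the distance from the TCP to the grasp point, in m); x points along the fingers, y is the direction in which the jaws open and shut, and the axes are right-handed (so a half turn about x gives the same grasp; the last joint's range is limited). The gripper opens to 88 mm and grips with 3 to 60 N. Pads are 19 mm wide; open, the fingers measure 130 mm over their backs; the gripper's body (78 mm by 193 mm) begins 47 mm behind the grasp point.
Start: joints at [87.783, 20.546, 0.682, 0, -70.136, -16.507], TCP at [0.217, 0.639, 0.227] pointing down, gripper open.
Joint ranges: [-176.03, 176.03], [-82.01, 121.73], [-58.28, 71.71], [-173.87, 95.51], [-174.79, -0.11], [-173.66, 173.66]. Speed limits (degrees/s): [136.94, 136.94, 172.46, 180, 180, 180].

INTERFACE

Orientations are given as [roll, pitch, yaw] about the fixed x, y, z axes, in that order (R = Rz(yaw) Ry(pitch) Rx(roll)).
In Python, from plant import * gives the robot as it stands.
- The arm moves only by the shell command python3 -m crank 'ROWS'. ROWS is a JSON object of lists of equal length, an entry for each row: "delta_pos": the shift along the tool's x, y, z in m, a list of three; "turn": the turn, a rotation vector about the tool's x, y, z in degrees, a list of three; "grip": the opening, from 0 (shut) to 1 (fully open). A call has 1 to 12 rows; each row is the pose to reach, as a shift and turn from the pose commanded when the call began, along the tool's axes at that moment; what a row does not reach only later rows make up. A row lasts 1/12 s, in which the tool goes at most 41.7 mm and 7.16 degrees, less where a joint would pass 70% of its speed; a pose out of reach is approached as far as the arm can. A call with a gripper value outside its range is refused whole. The fingers move at their own pace and stop on an object; the grip force is fixed at half the most. Time passes only in rows, so rows that repeat a pose let the fingers close. It gives the time, the measured TCP pose, the force and the opening at its end, in the units of the state.
- get_obs(): the state, without advancing time (a new reading comes with each control period).
- snapshot(name): name is "scene" or "side" or "wrist"; returns a dict with "pixels" (384x512x3 uint8, blue, green, red), "range_z" (384x512 float32, m along the optical axis (not along the pixel's ray), 0 where there is no reading), "camera_matrix" (3x3 intrinsics, pixels), "k1" (the pictures are not rectified: a ray, as slopes to the right and down, at radius r is drawn at 1 + k1 r^2 times it, then the intrinsics apply), "eye" and "rotation" of the camera in the world. Camera axes: x right, y up, looking along -z (the intrinsics and any distortion apply to the point x, -y, -z); pixel columns grow to the right and rows downward; lengths in m; the calibration is good to about 2 mm. A picture is of the moment at which its call begins.
- close_job(): hands the job in, once; it reports no verdict.
The state is a dict: "clock": time; "joint_pos": joint angles; "qvel": joint speeds; "tau": joint torques, N m; "tool_pos": TCP position; "orientation": TCP orientation; "force": force on the tool from outside, world axes, zero at the start; "moment": the same for the moment, N m; "opening": finger opening in m.
Only numpy, scipy, OpenCV 4.12 (cv2) and the standard library are available. Lean on these libraries where they do the work, as an engineer would, in place of code of your own. Each camera call takes 0.05 s, during which the arm holds its last target. There are 200 camera calls.

## Working session

There is one attempt and no reset: what is moved stays moved. The work goes in short steps, Python scripts to look and compute and a shell command to move; the robot and the scene stay as the last step left them, time stands still between calls to the robot, and variables do not carry over. Pictures are saved under pics/ and viewed, about 8 in all and at most 12, crops included, and the job is handed in when it is done.

```bash
mkdir -p pics; ls
cat > h.py <<'E'
from plant import *
import numpy as np, cv2
def pts(s):
    K=np.array(s["camera_matrix"]);Z=s["range_z"];h,w=Z.shape
    u,v=np.meshgrid(np.arange(w),np.arange(h))
    p=np.stack([u,v],-1).reshape(-1,1,2).astype(np.float64)
    n=cv2.undistortPoints(p,K,np.array([s["k1"],0,0,0,0.])).reshape(h,w,2)
    c=np.stack([n[...,0]*Z,-n[...,1]*Z,-Z],-1)
    P=c@np.array(s["rotation"]).T+np.array(s["eye"])
    P[Z==0]=np.nan
    return P
E
python3 - <<'E'
from h import *
o=get_obs();print(o)
a=[]
for n in("scene","side"):
    s=snapshot(n);np.savez("pics/%s.npz"%n,**s);a.append(s["pixels"]);print(n,s["eye"],s["camera_matrix"],s["k1"])
cv2.imwrite("pics/1.png",cv2.resize(np.vstack(a),(800//1*1,600*2//1))[:600]);cv2.imwrite("pics/2.png",a[1])
cv2.imwrite("pics/1.png",cv2.resize(a[0],(800,600)))
E
```

```text
pics
{'clock': 0.0, 'joint_pos': array([ 8.77827476e+01,  2.05917776e+01,  6.31921053e-01, -2.09695011e-02,
       -7.01359198e+01, -1.65060680e+01]), 'qvel': array([ 0.03834031,  0.09862394, -0.0280949 ,  0.03559997, -0.019428  ,
        0.07549366]), 'tau': array([-2.03026202e-04, -5.82722497e+01,  2.93059462e+01,  6.99705586e+00,
        7.01544690e-03, -1.81405326e-04]), 'tool_pos': array([0.21654571, 0.63878409, 0.22560208]), 'orientation': array([  94.87760121,   89.90221539, -103.85286092]), 'force': array([-0.13666896, -0.06299279, -0.59021259]), 'moment': array([-0.02843571,  0.05075986, -0.04377907]), 'opening': 0.08748853103748319}
scene [ 1.35315975 -0.26193449  0.73202262] [[487.98892945   0.         253.73529646]
 [  0.         487.98892945 189.00446183]
 [  0.           0.           1.        ]] 0.02998678486483222
side [0.51755208 0.46120416 0.72217429] [[419.20842218   0.         254.07610485]
 [  0.         419.20842218 189.99088876]
 [  0.           0.           1.        ]] 0.0329438123480802
```

View pics/1.png

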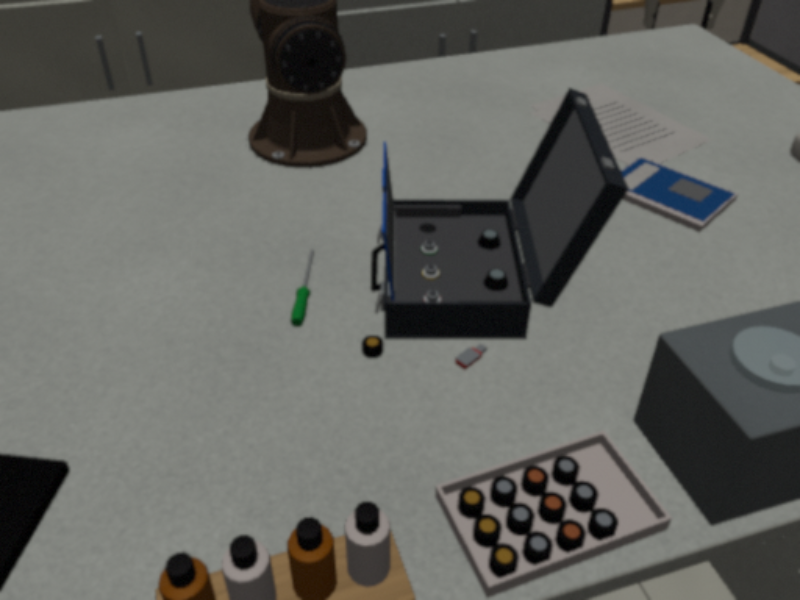

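View pics/2.png

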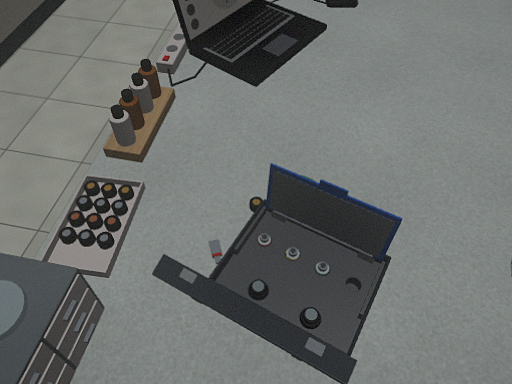

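The scene view shows the open case (rim about (385-525, 200-335) of 800x600). The blue flap stands upright at (387,220), the lid leans back at (570,200), and the handle is at (378,268). The screwdriver (302,290) and specimen (372,346) are in front, and the USB stick is at (470,355). The side view shows the same from above: lid top edge (155,265)-(355,370), flap edge (270,170)-(398,220).

Run:
```python
from h import *
for n in("scene","side"):
    s=dict(np.load("pics/%s.npz"%n));P=pts(s);hsv=cv2.cvtColor(s["pixels"],cv2.COLOR_BGR2HSV)
    b=(hsv[...,0]>105)&(hsv[...,0]<125)&(hsv[...,1]>150)&np.isfinite(P[...,2])
    if n=="scene": b[:, 370:]=0
    Q=P[b];print(n,"blue",len(Q)); 
    if len(Q): print(Q.min(0),Q.max(0),np.median(Q,0))
    print("depth valid",np.isfinite(P[...,2]).mean())
    # case pts: not-desk region within
    xy=P[...,:2]; m=(P[...,0]>.2)&(P[...,0]<.9)&(abs(P[...,1])<.6)
    for lo,hi in((-.01,.01),(.06,.072),(.02,.06),(.09,.3)):
        q=P[m&(P[...,2]>lo)&(P[...,2]<hi)];print(lo,hi,len(q),np.round(np.percentile(q,[1,50,99],axis=0),3).tolist())
    # rim points -> minAreaRect
    q=P[m&(P[...,2]>.061)&(P[...,2]<.071)];print(cv2.minAreaRect(q[:,:2].astype(np.float32)))
    for (x0,y0,nm) in [] : pass
s=dict(np.load("pics/side.npz"));P=pts(s)
for nm,(u,v) in dict(lidL=(160,264),lidR=(350,370),lidLi=(170,258),flapL=(271,170),flapR=(396,222),obj1=(264,238),obj3=(323,267),eye1=(259,288),eye2=(311,316),usb=(216,250),rimL=(240,245),rimR=(375,300)).items(): print(nm,P[v,u].round(3))
```

```text
Traceback (most recent call last):
  File "h.py", line 9, in pts
    P=c@np.array(s["rotation"]).T+np.array(s["eye"])
      ~~~~~~~~~~~~~~~~~~~~~~~~~~~^~~~~~~~~~~~~~~~~~~
ValueError: operands could not be broadcast together with shapes (384,512) (3,)
```

```bash
sed -i 's/^import numpy as np, cv2/import numpy as np, cv2\nfrom scipy.spatial.transform import Rotation as Ro/; s/np.array(s\["rotation"\]).T/Ro.from_euler("xyz",s["rotation"],degrees=True).as_matrix().T/' h.py
cat > m.py <<'E'
from h import *
for n in("scene","side"):
    s=dict(np.load("pics/%s.npz"%n));print(s["rotation"]);P=pts(s);hsv=cv2.cvtColor(s["pixels"],cv2.COLOR_BGR2HSV)
    b=(hsv[...,0]>105)&(hsv[...,0]<125)&(hsv[...,1]>150)&np.isfinite(P[...,2])
    if n=="scene": b[:, 370:]=0
    Q=P[b];print(n,"blue",len(Q)); 
    if len(Q): print(Q.min(0),Q.max(0),np.median(Q,0))
    print("depth valid",np.isfinite(P[...,2]).mean())
    m=(P[...,0]>.2)&(P[...,0]<.9)&(abs(P[...,1])<.6)
    for lo,hi in((-.01,.01),(.06,.072),(.02,.06),(.09,.3)):
        q=P[m&(P[...,2]>lo)&(P[...,2]<hi)];print(lo,hi,len(q),np.round(np.percentile(q,[1,50,99],axis=0),3).tolist())
    q=P[m&(P[...,2]>.061)&(P[...,2]<.071)];print(cv2.minAreaRect(q[:,:2].astype(np.float32)))
s=dict(np.load("pics/side.npz"));P=pts(s)
for nm,(u,v) in dict(lidL=(160,264),lidR=(350,370),lidLi=(170,258),flapL=(271,170),flapR=(396,222),obj1=(264,238),obj3=(323,267),eye1=(259,288),eye2=(311,316),usb=(216,250),rimL=(240,245),rimR=(375,300)).items(): print(nm,P[v,u].round(3))
E
python3 m.py
```

```text
[50.14128402 -0.3493739  71.84847622]
scene blue 168
[ 0.40444044 -0.5079651   0.00660763] [0.98872707 0.26860274 0.18783654] [ 0.59281977 -0.01698082  0.12553596]
depth valid 0.9959869384765625
-0.01 0.01 79032 [[0.212, -0.525, -0.004], [0.654, -0.176, -0.001], [0.886, 0.569, 0.005]]
0.06 0.072 1494 [[0.369, -0.024, 0.06], [0.566, 0.191, 0.066], [0.891, 0.255, 0.072]]
0.02 0.06 8176 [[0.377, -0.506, 0.02], [0.562, 0.095, 0.036], [0.898, 0.221, 0.059]]
0.09 0.3 7881 [[0.211, -0.021, 0.092], [0.627, 0.253, 0.151], [0.898, 0.583, 0.257]]
((0.6273878812789917, 0.10565394163131714), (0.2734353244304657, 0.5223217606544495), 85.22565460205078)
[ 3.82231841e+01 -5.52605366e-02 -1.67893826e+02]
side blue 254
[ 0.36905803 -0.92846513  0.00180748] [0.87831228 0.05842837 0.18638848] [0.46215914 0.01599669 0.17311634]
depth valid 0.9961191813151041
-0.01 0.01 79917 [[0.205, -0.577, -0.004], [0.578, -0.036, -0.001], [0.889, 0.323, 0.004]]
0.06 0.072 1620 [[0.362, -0.019, 0.06], [0.521, 0.091, 0.065], [0.841, 0.359, 0.072]]
0.02 0.06 15758 [[0.379, -0.581, 0.02], [0.527, 0.107, 0.036], [0.894, 0.341, 0.058]]
0.09 0.3 17988 [[0.377, -0.018, 0.092], [0.602, 0.272, 0.15], [0.896, 0.38, 0.256]]
((0.6203619837760925, 0.13747461140155792), (0.5498772859573364, 0.3068688213825226), 16.707889556884766)
lidL [0.686 0.238 0.249]
lidR [0.444 0.315 0.25 ]
lidLi [0.675 0.229 0.253]
flapL [ 0.59  -0.022  0.161]
flapR [0.375 0.048 0.165]
obj1 [0.586 0.05  0.047]
obj3 [0.471 0.089 0.051]
eye1 [0.574 0.153 0.053]
eye2 [0.481 0.183 0.053]
usb [0.676 0.073 0.009]
rimL [0.626 0.078 0.054]
rimR [ 0.369  0.106 -0.002]
```

```bash
cat > m2.py <<'E'
from h import *
from scipy.optimize import minimize_scalar
S={n:dict(np.load("pics/%s.npz"%n)) for n in("scene","side")}
A=np.vstack([pts(S[n]).reshape(-1,3) for n in S]);A=A[np.isfinite(A).all(1)]
A=A[(abs(A[:,0]-.54)<.25)&(abs(A[:,1]-.13)<.28)]
rim=A[(A[:,2]>.0625)&(A[:,2]<.0695)]
def ext(t,q):
    c,s=np.cos(t),np.sin(t);return q[:,0]*c+q[:,1]*s,-q[:,0]*s+q[:,1]*c
up=A[(A[:,2]>.12)]
# yaw: sharpness of rim hist
def cost(t):
    u,v=ext(t,rim);hu=np.histogram(u,np.arange(-1,1,.004))[0];hv=np.histogram(v,np.arange(-1,1,.004))[0];return -(hu.astype(float)**2).sum()-(hv.astype(float)**2).sum()
ts=np.radians(np.arange(65,80,.25));t=ts[np.argmin([cost(x) for x in ts])];print("yaw",np.degrees(t),len(rim))
u,v=ext(t,rim)
for nm,w in(("u",u),("v",v)):
    h,e=np.histogram(w,np.arange(-.8,.8,.005));print(nm,[(round(e[i],3),int(h[i])) for i in range(len(h)) if h[i]>12])
u,v=ext(t,up);h,e=np.histogram(u,np.arange(-.3,.8,.01));print("up u",[(round(e[i],3),int(h[i])) for i in range(len(h)) if h[i]>8])
h,e=np.histogram(v,np.arange(-.8,.3,.01));print("up v",[(round(e[i],3),int(h[i])) for i in range(len(h)) if h[i]>8])
# profile of lid & flap: per z, u percentiles
for z in np.arange(.07,.27,.02):
    k=abs(A[:,2]-z)<.005;u,v=ext(t,A[k]);f=u<.2+.0;
    g=lambda w:np.round(np.percentile(w,[2,50,98]),3).tolist() if len(w)>4 else None
    print(round(z,2),"flap u",g(u[u<.27]),"lid u",g(u[u>.27]),"v",g(v))
E
python3 m2.py; python3 -c "
from h import *
for n in('wrist',):
    cv2.imwrite('pics/3.png',snapshot(n)['pixels'])"
```

```text
yaw 71.75 1930
u [(np.float64(0.16), 64), (np.float64(0.165), 20), (np.float64(0.17), 302), (np.float64(0.175), 35), (np.float64(0.18), 21), (np.float64(0.185), 17), (np.float64(0.19), 19), (np.float64(0.195), 20), (np.float64(0.2), 18), (np.float64(0.205), 22), (np.float64(0.21), 19), (np.float64(0.215), 20), (np.float64(0.22), 19), (np.float64(0.225), 22), (np.float64(0.23), 19), (np.float64(0.235), 17), (np.float64(0.24), 18), (np.float64(0.245), 26), (np.float64(0.25), 22), (np.float64(0.255), 21), (np.float64(0.26), 19), (np.float64(0.265), 22), (np.float64(0.27), 18), (np.float64(0.275), 24), (np.float64(0.28), 19), (np.float64(0.285), 23), (np.float64(0.29), 25), (np.float64(0.295), 23), (np.float64(0.3), 22), (np.float64(0.305), 22), (np.float64(0.31), 21), (np.float64(0.315), 22), (np.float64(0.32), 24), (np.float64(0.325), 25), (np.float64(0.33), 24), (np.float64(0.335), 23), (np.float64(0.34), 30), (np.float64(0.345), 22), (np.float64(0.35), 98), (np.float64(0.355), 223), (np.float64(0.36), 51), (np.float64(0.365), 76), (np.float64(0.37), 116), (np.float64(0.375), 110), (n
[... 2525 characters left out ...]
368, 0.389, 0.395] v [-0.583, -0.448, -0.326]
0.11 flap u [0.167, 0.169, 0.171] lid u [0.374, 0.396, 0.402] v [-0.582, -0.448, -0.326]
0.13 flap u [0.164, 0.167, 0.169] lid u [0.381, 0.403, 0.41] v [-0.583, -0.448, -0.326]
0.15 flap u [0.162, 0.164, 0.166] lid u [0.389, 0.41, 0.417] v [-0.582, -0.448, -0.326]
0.17 flap u [0.157, 0.161, 0.163] lid u [0.395, 0.417, 0.425] v [-0.581, -0.452, -0.327]
0.19 flap u [0.156, 0.158, 0.161] lid u [0.403, 0.426, 0.432] v [-0.582, -0.457, -0.325]
0.21 flap u None lid u [0.411, 0.433, 0.441] v [-0.583, -0.46, -0.325]
0.23 flap u None lid u [0.418, 0.433, 0.45] v [-0.583, -0.58, -0.323]
0.25 flap u None lid u [0.427, 0.441, 0.453] v [-0.577, -0.44, -0.325]
```

```bash
cat >> h.py <<'E'
T=np.radians(71.75);U=np.array([np.cos(T),np.sin(T),0]);V=np.array([-np.sin(T),np.cos(T),0])
def st():
    o=get_obs();R=Ro.from_euler("xyz",o["orientation"],degrees=True).as_matrix();p=o["tool_pos"]
    print("t %.2f"%o["clock"],"u %.4f v %.4f z %.4f"%(p@U,p@V,p[2]),"F uvz",np.round([o["force"]@U,o["force"]@V,o["force"][2]],1),"q",o["joint_pos"].round(1))
    print("tool axes in uvz\n",np.round(np.stack([U@R,V@R,R[2]]),3))
    return o,R
def go(u,v,z,R,p):
    return np.round(R.T@(u*U+v*V+np.array([0,0,z])-p),4)
E
python3 - <<'E'
from h import *
o,R=st();p=o["tool_pos"]
y=R[:,1];print("turn about tool x to align y with V:",np.degrees(np.arctan2(V@R[:,2],V@y)))
print("to front",go(.11,-.455,.24,R,p))
E
```

```text
t 0.15 u 0.6746 v -0.0056 z 0.2259 F uvz [-0.7  0.5  0.5] q [ 87.8  20.6   0.6  -0.  -70.1 -16.5]
tool axes in uvz
 [[-0.001 -1.     0.008]
 [-0.     0.008  1.   ]
 [-1.     0.001 -0.   ]]
turn about tool x to align y with V: 89.51853584905611
to front [-0.0134  0.5608 -0.4541]
```

View pics/3.png

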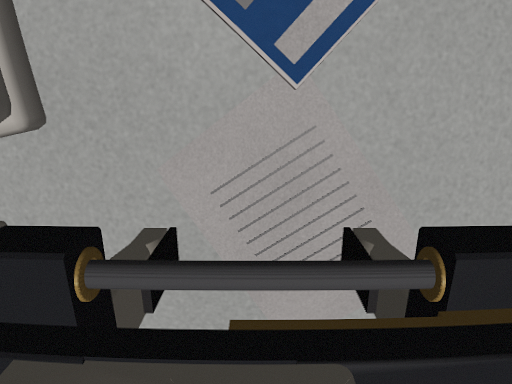

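The wrist view shows only desk, paper and the open fingers. The case centre is at u=.261, v=-.455 with yaw 71.75°. The sizes agree with those given, the flap stands at about 1.70 rad and the lid at about 1.91. I'm moving to the front side now.

```bash
python3 -m crank '{"delta_pos":[[-0.018,0.02,-0.016],[-0.036,0.048,-0.039],[-0.054,0.076,-0.062],[-0.07,0.104,-0.084],[-0.08,0.132,-0.107],[-0.08,0.16,-0.13],[-0.08,0.188,-0.152],[-0.08,0.216,-0.175],[-0.08,0.244,-0.198],[-0.08,0.272,-0.22],[-0.08,0.3,-0.243],[-0.08,0.32,-0.259]],"turn":[[4,0,0],[8.5,0,0],[13,0,0],[17.5,0,0],[22,0,0],[26.5,0,0],[31,0,0],[35.5,0,0],[40,0,0],[44.5,0,0],[49,0,0],[53,0,0]],"grip":[0,0,0,0,0,0,0,0,0,0,0,0]}'
python3 - <<'E'
from h import *
o,R=st();p=o["tool_pos"]
print(np.degrees(np.arctan2(V@R[:,2],V@R[:,1])),go(.11,-.455,.27,R,p))
E
```

```text
clock: 1.15
tool_pos: [0.3594, 0.2504, 0.3067]
orientation: [-35.4, 90.0, 72.6]
force: [0.9, 0.5, -0.4]
opening: 0.0134
t 1.15 u 0.3504 v -0.2629 z 0.3067 F uvz [ 0.8 -0.7 -0.4] q [ 60.8  -5.3 -19.4  -0.  -75.9 -42.8]
tool axes in uvz
 [[ 0.    -0.592  0.806]
 [ 0.     0.806  0.592]
 [-1.    -0.     0.   ]]
36.27817934265343 [ 0.0366 -0.0126 -0.3075]
```

```bash
python3 -m crank '{"delta_pos":[[0,-0.0012,-0.03],[0,-0.0025,-0.061],[0,-0.0037,-0.092],[0,-0.005,-0.123],[0,-0.0062,-0.154],[0,-0.0075,-0.185],[0,-0.0087,-0.215],[0,-0.01,-0.246],[0.01,-0.0112,-0.277],[0.025,-0.0126,-0.3],[0.0366,-0.0126,-0.3075],[0.0366,-0.0126,-0.3075]],"turn":[[4,0,0],[8,0,0],[12,0,0],[16,0,0],[20,0,0],[24,0,0],[28,0,0],[32,0,0],[36.3,0,0],[36.3,0,0],[36.3,0,0],[36.3,0,0]],"grip":[0,0,0,0,0,0,0,0,0,0,0,0]}'
python3 - <<'E'
from h import *
o,R=st();p=o["tool_pos"]
print(go(.125,-.455,.15,R,p),o["opening"])
for n in("scene","side"):
    s=snapshot(n);np.savez("pics/%s.npz"%n,**s)
    if n=="scene":cv2.imwrite("pics/4.png",cv2.resize(s["pixels"][60:260,150:420],(800,592),interpolation=2))
E
python3 m2.py | tail -10
```

```text
clock: 2.15
tool_pos: [0.4665, -0.0368, 0.2672]
orientation: [117.0, 89.7, -171.2]
force: [-0.9, -0.0, -0.5]
opening: 0.0005
t 2.15 u 0.1112 v -0.4545 z 0.2672 F uvz [-0.3  0.9 -0.5] q [ 19.6  -0.8 -20.3  -0.1 -70.7 -37.8]
tool axes in uvz
 [[-0.002 -0.001  1.   ]
 [ 0.004  1.     0.001]
 [-1.     0.004 -0.002]]
[ 0.1172 -0.001   0.0141] 0.0005498923767356918
0.07 flap u [0.163, 0.173, 0.261] lid u [0.285, 0.365, 0.385] v [-0.584, -0.443, -0.324]
0.09 flap u [0.169, 0.171, 0.173] lid u [0.368, 0.389, 0.396] v [-0.583, -0.447, -0.325]
0.11 flap u [0.166, 0.169, 0.171] lid u [0.374, 0.396, 0.401] v [-0.582, -0.45, -0.326]
0.13 flap u [0.165, 0.167, 0.169] lid u [0.381, 0.403, 0.409] v [-0.582, -0.45, -0.326]
0.15 flap u [0.162, 0.164, 0.166] lid u [0.389, 0.41, 0.416] v [-0.582, -0.449, -0.326]
0.17 flap u [0.157, 0.161, 0.164] lid u [0.396, 0.417, 0.425] v [-0.582, -0.451, -0.326]
0.19 flap u [0.156, 0.158, 0.161] lid u [0.402, 0.426, 0.433] v [-0.583, -0.455, -0.324]
0.21 flap u None lid u [0.411, 0.433, 0.441] v [-0.583, -0.457, -0.324]
0.23 flap u None lid u [0.417, 0.433, 0.451] v [-0.584, -0.579, -0.323]
0.25 flap u None lid u [0.427, 0.441, 0.453] v [-0.577, -0.44, -0.325]
```

View pics/4.png

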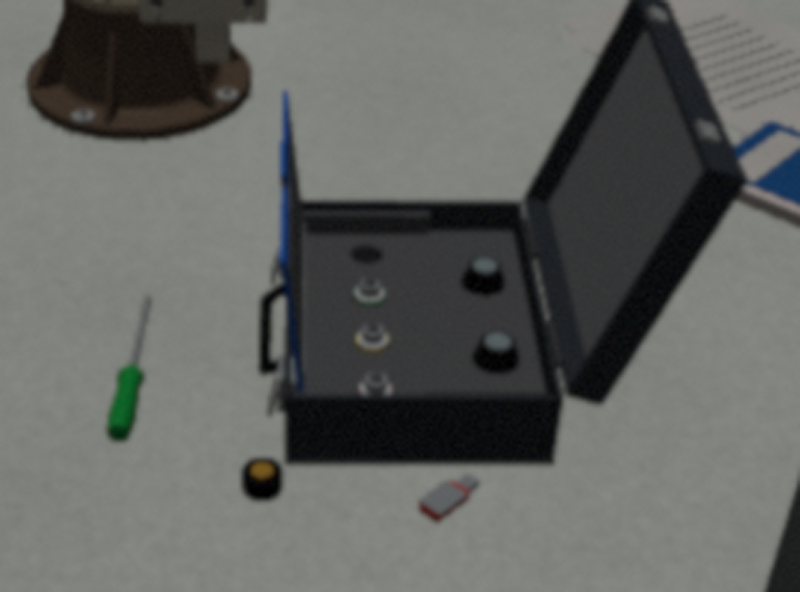

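The crop shows the flap upright at (287,200), clear space in front of it, and nothing disturbed.

```bash
python3 -m crank '{"delta_pos":[[0.02,0,0.004],[0.055,0,0.009],[0.09,0,0.014],[0.117,0,0.014],[0.117,0,0.014]],"turn":[[0,0,0],[0,0,0],[0,0,0],[0,0,0],[0,0,0]],"grip":[0,0,0,0,0]}'
python3 - <<'E'
from h import *
o,R=st();p=o["tool_pos"];u0,z0=p@U,p[2]
r=.085
for d in list(range(100,-1,-6))+[0,-2]:
    t=np.radians(d);cu=.173+r*np.cos(t)-.002*np.sin(t)-.0095;cz=.060+r*np.sin(t)+.002*np.cos(t)
    print(d,"dx %.4f dz %.4f"%(z0-cz,cu-u0))
E
```

```text
clock: 2.67
tool_pos: [0.4691, -0.0211, 0.1492]
orientation: [117.8, 89.6, -170.2]
force: [-1.7, 0.3, -0.5]
opening: 0.0004
t 2.67 u 0.1269 v -0.4521 z 0.1492 F uvz [-0.2  1.7 -0.5] q [ 21.5   5.2 -30.4  -0.1 -54.7 -39.4]
tool axes in uvz
 [[-0.003 -0.005  1.   ]
 [ 0.006  1.     0.005]
 [-1.     0.006 -0.003]]
100 dx 0.0059 dz 0.0199
94 dx 0.0046 dz 0.0287
88 dx 0.0042 dz 0.0376
82 dx 0.0048 dz 0.0465
76 dx 0.0063 dz 0.0553
70 dx 0.0087 dz 0.0638
64 dx 0.0119 dz 0.0721
58 dx 0.0161 dz 0.0800
52 dx 0.0210 dz 0.0874
46 dx 0.0267 dz 0.0942
40 dx 0.0330 dz 0.1005
34 dx 0.0400 dz 0.1060
28 dx 0.0475 dz 0.1108
22 dx 0.0555 dz 0.1147
16 dx 0.0639 dz 0.1178
10 dx 0.0725 dz 0.1200
4 dx 0.0813 dz 0.1213
0 dx 0.0872 dz 0.1216
-2 dx 0.0902 dz 0.1217
```

```bash
python3 -m crank '{"delta_pos":[[0.003,0,0.01],[0.005,0,0.02],[0.0046,0,0.0287],[0.0042,0,0.0376],[0.0048,0,0.0465],[0.0063,0,0.0553],[0.0087,0,0.0638],[0.0119,0,0.0721],[0.0161,0,0.08],[0.021,0,0.0874],[0.0267,0,0.0942],[0.0267,0,0.0942]],"turn":[[0,0,0],[0,0,0],[0,0,0],[0,0,0],[0,0,0],[0,0,0],[0,0,0],[0,0,0],[0,0,0],[0,0,0],[0,0,0],[0,0,0]],"grip":[0,0,0,0,0,0,0,0,0,0,0,0]}'
python3 - <<'E'
from h import *
o,R=st();p=o["tool_pos"]
s=snapshot("scene");P=pts(s)
hsv=cv2.cvtColor(s["pixels"],cv2.COLOR_BGR2HSV);b=(hsv[...,0]>105)&(hsv[...,0]<125)&(hsv[...,1]>120)
Q=P[b];Q=Q[np.isfinite(Q).all(1)];u=Q@U;k=(u>.12)&(u<.32)&(abs(Q@V+.455)<.14);print(k.sum(),np.polyfit(u[k],Q[k,2],1),u[k].max(),Q[k,2].max())
E
```

```text
clock: 3.67
tool_pos: [0.5009, 0.0688, 0.1247]
orientation: [126.9, 89.9, -161.1]
force: [0.0, -0.1, 0.1]
opening: 0.0004
t 3.67 u 0.2222 v -0.4542 z 0.1247 F uvz [-0.1 -0.1  0.1] q [ 30.1  10.1 -28.3  -0.  -51.7 -48.1]
tool axes in uvz
 [[-0.001 -0.004  1.   ]
 [ 0.001  1.     0.004]
 [-1.     0.001 -0.001]]
1726 [ 0.83228284 -0.07372015] 0.3152986085293124 0.3269534757658881
```

```bash
python3 -m crank '{"delta_pos":[[0.0063,0,0.0063],[0.0133,0,0.0118],[0.0208,0,0.0166],[0.0288,0,0.0205],[0.037,0,0.0236],[0.0415,0,0.025],[0.046,0,0.0258],[0.05,0,0.0262],[0.054,0,0.0265],[0.058,0,0.027],[0.061,0,0.027],[0.061,0,0.027]],"turn":[[0,0,0],[0,0,0],[0,0,0],[0,0,0],[0,0,0],[0,0,0],[0,0,0],[0,0,0],[0,0,0],[0,0,0],[0,0,0],[0,0,0]],"grip":[0,0,0,0,0,0,0,0,0,0,0,0]}'
cat > f.py <<'E'
from h import *
o,R=st();p=o["tool_pos"]
s=snapshot("scene");P=pts(s)
hsv=cv2.cvtColor(s["pixels"],cv2.COLOR_BGR2HSV);b=(hsv[...,0]>105)&(hsv[...,0]<125)&(hsv[...,1]>120)
Q=P[b];Q=Q[np.isfinite(Q).all(1)];u=Q@U;k=(u>.12)&(u<.32)&(abs(Q@V+.455)<.14)&(Q[:,2]<.19);print(k.sum(),np.polyfit(u[k],Q[k,2],1),np.percentile(u[k],[1,99]),np.percentile(Q[k,2],[1,50,99]))
cv2.imwrite("pics/5.png",cv2.resize(s["pixels"][60:260,150:420],(800,592),interpolation=2))
E
python3 f.py
```

```text
clock: 4.72
tool_pos: [0.5092, 0.0933, 0.0647]
orientation: [134.2, 90.0, -153.8]
force: [0.0, 0.3, 0.1]
opening: 0.0003
t 4.72 u 0.2481 v -0.4543 z 0.0647 F uvz [0.3 0.1 0.1] q [ 32.1  15.6 -30.8  -0.  -43.7 -50.2]
tool axes in uvz
 [[-0.001 -0.004  1.   ]
 [ 0.001  1.     0.004]
 [-1.     0.001 -0.001]]
2298 [-0.00856049  0.06508517] [0.17401758 0.29164278] [0.0377928  0.06220946 0.14286473]
```

View pics/5.png

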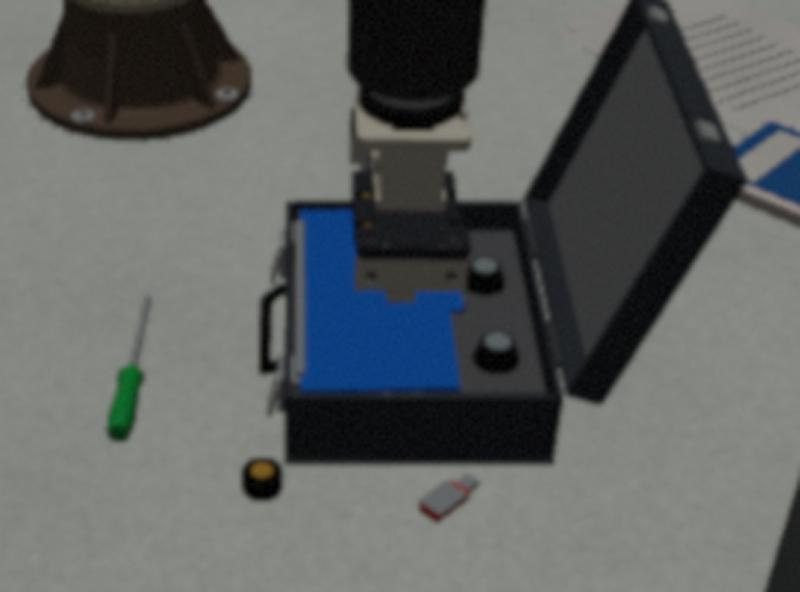

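The flap (blue, (300-460, 210-390)) now looks almost flat. I'll press on slightly until the stop pushes back.

```bash
python3 -m crank '{"delta_pos":[[0.001,0,0],[0.002,0,0],[0.003,0,0],[0.004,0,0],[0.005,0,0],[0.005,0,0],[0.005,0,0]],"turn":[[0,0,0],[0,0,0],[0,0,0],[0,0,0],[0,0,0],[0,0,0],[0,0,0]],"grip":[0,0,0,0,0,0,0]}'
```

```text
clock: 5.35
tool_pos: [0.5097, 0.0936, 0.0619]
orientation: [-71.4, 89.9, 0.6]
force: [-7.3, 0.3, 18.5]
opening: 0.0005
```

18.5 N at z = 0.062: the flap is on its stop. Next I lift off and cross over to behind the lid.

```bash
python3 -m crank '{"delta_pos":[[-0.01,0,0],[-0.04,0,0],[-0.08,0,0],[-0.12,0,0],[-0.16,0,0],[-0.2,0,0.005],[-0.235,0,0.02],[-0.265,0,0.04],[-0.27,0,0.075],[-0.27,0,0.11],[-0.27,0,0.145],[-0.27,0,0.175]],"turn":[[0,0,0],[0,0,0],[0,0,0],[0,0,0],[0,0,0],[0,0,0],[0,0,0],[0,0,0],[0,0,0],[0,0,0],[0,0,0],[0,0,0]],"grip":[0,0,0,0,0,0,0,0,0,0,0,0]}'
python3 f.py
```

```text
clock: 6.35
tool_pos: [0.5639, 0.2619, 0.3307]
orientation: [-14.3, 89.9, 57.7]
force: [1.0, -0.2, -0.6]
opening: 0.0004
t 6.35 u 0.4253 v -0.4535 z 0.3307 F uvz [ 0.1 -1.  -0.6] q [ 42.9  12.9   3.4  -0.  -80.4 -60.9]
tool axes in uvz
 [[ 0.001 -0.004  1.   ]
 [-0.     1.     0.004]
 [-1.    -0.     0.001]]
3204 [-0.01650937  0.06453512] [0.17556057 0.29297601] [0.03775607 0.0611354  0.0647835 ]
```

```bash
python3 -m crank '{"delta_pos":[[0,0,0.03],[0,0,0.065],[0.005,0,0.082],[0.04,0,0.082],[0.075,0,0.082],[0.1,0,0.082],[0.105,0,0.082],[0.105,0,0.082]],"turn":[[0,0,0],[0,0,0],[0,0,0],[0,0,0],[0,0,0],[0,0,0],[0,0,0],[0,0,0]],"grip":[0,0,0,0,0,0,0,0]}'
python3 - <<'E'
from h import *
o,R=st();p=o["tool_pos"];u0,z0=p@U,p[2]
r=.165
for d in list(range(112,8,-4))+list(range(8,-3,-2)):
    t=np.radians(d);cu=.361-r*np.cos(t)+.03*np.sin(t)+.0095;cz=.067+r*np.sin(t)+.03*np.cos(t)
    print(d,"dx %.4f dz %.4f"%(z0-cz,cu-u0))
E
```

```text
clock: 7.07
tool_pos: [0.5883, 0.3372, 0.2234]
orientation: [153.4, 89.8, -134.6]
force: [0.4, -0.9, 0.5]
opening: 0.0005
t 7.07 u 0.5044 v -0.4531 z 0.2234 F uvz [-0.8 -0.6  0.5] q [ 46.2  21.1   1.1  -0.  -70.2 -64.3]
tool axes in uvz
 [[-0.004 -0.004  1.   ]
 [ 0.002  1.     0.004]
 [-1.     0.002 -0.004]]
112 dx 0.0147 dz -0.0443
108 dx 0.0088 dz -0.0544
104 dx 0.0036 dz -0.0649
100 dx -0.0009 dz -0.0757
96 dx -0.0045 dz -0.0868
92 dx -0.0074 dz -0.0982
88 dx -0.0095 dz -0.1097
84 dx -0.0108 dz -0.1213
80 dx -0.0113 dz -0.1330
76 dx -0.0109 dz -0.1447
72 dx -0.0098 dz -0.1564
68 dx -0.0078 dz -0.1679
64 dx -0.0050 dz -0.1793
60 dx -0.0015 dz -0.1904
56 dx 0.0029 dz -0.2013
52 dx 0.0079 dz -0.2119
48 dx 0.0137 dz -0.2220
44 dx 0.0202 dz -0.2318
40 dx 0.0274 dz -0.2410
36 dx 0.0352 dz -0.2498
32 dx 0.0435 dz -0.2580
28 dx 0.0525 dz -0.2655
24 dx 0.0619 dz -0.2725
20 dx 0.0718 dz -0.2787
16 dx 0.0821 dz -0.2843
12 dx 0.0928 dz -0.2891
8 dx 0.1038 dz -0.2931
6 dx 0.1093 dz -0.2949
4 dx 0.1150 dz -0.2964
2 dx 0.1207 dz -0.2978
0 dx 0.1264 dz -0.2989
-2 dx 0.1322 dz -0.2999
```

```bash
python3 -m crank '{"delta_pos":[[0,0,-0.012],[0,0,-0.024],[0,0,-0.034],[0,0,-0.042],[0,0,-0.05],[-0.001,0,-0.058],[-0.002,0,-0.066],[-0.0035,0,-0.074],[-0.005,0,-0.082],[-0.006,0,-0.09],[-0.007,0,-0.098],[-0.0085,0,-0.106]],"turn":[[0,0,0],[0,0,0],[0,0,0],[0,0,0],[0,0,0],[0,0,0],[0,0,0],[0,0,0],[0,0,0],[0,0,0],[0,0,0],[0,0,0]],"grip":[0,0,0,0,0,0,0,0,0,0,0,0]}'
python3 -c "
from h import *
st()
s=snapshot('scene');cv2.imwrite('pics/6.png',cv2.resize(s['pixels'][20:260,150:420],(675,600),interpolation=2))"
```

```text
clock: 8.07
tool_pos: [0.5566, 0.237, 0.2351]
orientation: [-34.2, 89.8, 37.8]
force: [1.7, 3.9, 2.4]
opening: 0.0001
t 8.07 u 0.3994 v -0.4544 z 0.2351 F uvz [ 4.3 -0.4  2.4] q [ 41.6  13.6  -8.    0.  -68.3 -59.6]
tool axes in uvz
 [[ 0.003 -0.004  1.   ]
 [-0.002  1.     0.004]
 [-1.    -0.002  0.003]]
```

View pics/6.png

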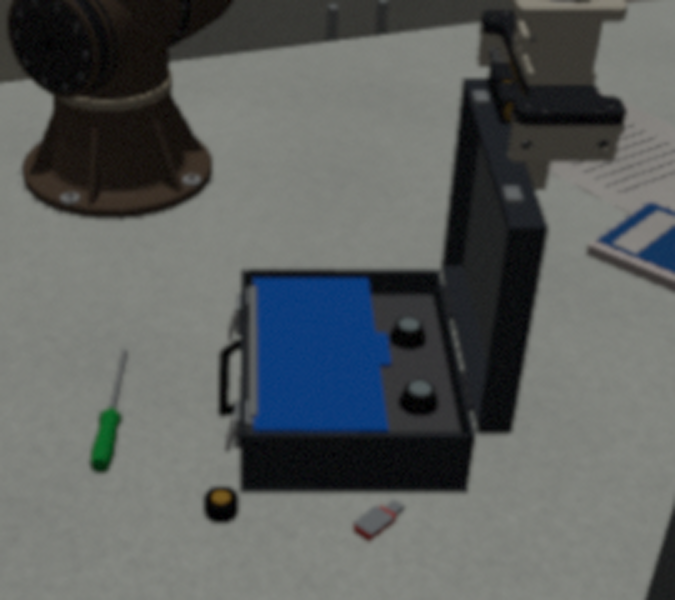

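The lid is near upright and following the finger (top edge (465,85)-(545,220)). The flap stays flat at (250-385, 280-430).

```bash
python3 -m crank '{"delta_pos":[[-0.0017,0,-0.0095],[-0.0025,0,-0.0182],[-0.0028,0,-0.027],[-0.0025,0,-0.0358],[-0.0019,0,-0.0446],[-0.0008,0,-0.0533],[0.0007,0,-0.0619],[0.0028,0,-0.0705],[0.0052,0,-0.0789],[0.0081,0,-0.0871],[0.0114,0,-0.0953],[0.0152,0,-0.1033]],"turn":[[0,0,0],[0,0,0],[0,0,0],[0,0,0],[0,0,0],[0,0,0],[0,0,0],[0,0,0],[0,0,0],[0,0,0],[0,0,0],[0,0,0]],"grip":[0,0,0,0,0,0,0,0,0,0,0,0]}'
python3 -c "
from h import *
st()"
```

```text
clock: 9.12
tool_pos: [0.5237, 0.1379, 0.2181]
orientation: [142.4, 90.0, -145.7]
force: [2.1, 0.4, 2.5]
opening: 0.0005
t 9.12 u 0.2950 v -0.4542 z 0.2181 F uvz [ 1.  -1.8  2.5] q [ 35.5   8.4 -16.9  -0.  -64.8 -53.5]
tool axes in uvz
 [[-0.001 -0.004  1.   ]
 [ 0.     1.     0.004]
 [-1.     0.    -0.001]]
```

```bash
python3 -m crank '{"delta_pos":[[0.0041,0,-0.0077],[0.0086,0,-0.0152],[0.0135,0,-0.0225],[0.0189,0,-0.0294],[0.0246,0,-0.0361],[0.0305,0,-0.0427],[0.0368,0,-0.0487],[0.0435,0,-0.0543],[0.0505,0,-0.0597],[0.0576,0,-0.0647],[0.0638,0,-0.0687],[0.069,0,-0.0718]],"turn":[[0,0,0],[0,0,0],[0,0,0],[0,0,0],[0,0,0],[0,0,0],[0,0,0],[0,0,0],[0,0,0],[0,0,0],[0,0,0],[0,0,0]],"grip":[0,0,0,0,0,0,0,0,0,0,0,0]}'
python3 -c "
from h import *
st()"
```

```text
clock: 10.12
tool_pos: [0.5016, 0.0701, 0.1486]
orientation: [133.3, 90.0, -154.7]
force: [-1.4, 0.5, 2.4]
opening: 0.0006
t 10.12 u 0.2237 v -0.4545 z 0.1486 F uvz [0.  1.5 2.4] q [ 30.2   8.6 -26.5  -0.  -54.9 -48.2]
tool axes in uvz
 [[-0.001 -0.004  1.   ]
 [ 0.001  1.     0.004]
 [-1.     0.001 -0.001]]
```

```bash
python3 -m crank '{"delta_pos":[[0.003,0,-0.0016],[0.006,0,-0.0032],[0.009,0,-0.0047],[0.012,0,-0.006],[0.015,0,-0.0073],[0.018,0,-0.0086],[0.021,0,-0.0099],[0.024,0,-0.0112],[0.0265,0,-0.0122],[0.029,0,-0.013],[0.0315,0,-0.0138],[0.034,0,-0.0144]],"turn":[[0,0,0],[0,0,0],[0,0,0],[0,0,0],[0,0,0],[0,0,0],[0,0,0],[0,0,0],[0,0,0],[0,0,0],[0,0,0],[0,0,0]],"grip":[0,0,0,0,0,0,0,0,0,0,0,0]}'
python3 -m crank '{"delta_pos":[[0.0015,0,-0.0006],[0.003,0,-0.0011],[0.0045,0,-0.0016],[0.006,0,-0.002],[0.0072,0,-0.0024],[0.0084,0,-0.0028],[0.0096,0,-0.0031],[0.0108,0,-0.0033],[0.012,0,-0.0034],[0.013,0,-0.0034],[0.014,0,-0.0034],[0.015,0,-0.0034]],"turn":[[0,0,0],[0,0,0],[0,0,0],[0,0,0],[0,0,0],[0,0,0],[0,0,0],[0,0,0],[0,0,0],[0,0,0],[0,0,0],[0,0,0]],"grip":[0,0,0,0,0,0,0,0,0,0,0,0]}'
python3 -c "
from h import *
st()"
```

```text
clock: 11.12
tool_pos: [0.4975, 0.0569, 0.1153]
orientation: [162.1, 90.0, -125.9]
force: [-0.3, -0.9, 1.6]
opening: 0.0004
clock: 12.12
tool_pos: [0.4964, 0.0535, 0.1004]
orientation: [147.3, 90.0, -140.7]
force: [-0.1, -1.8, 1.5]
opening: 0.0003
t 12.12 u 0.2063 v -0.4546 z 0.1004 F uvz [-1.7 -0.5  1.5] q [ 28.8  11.2 -30.9   0.  -48.  -46.8]
tool axes in uvz
 [[-0.    -0.004  1.   ]
 [ 0.     1.     0.004]
 [-1.     0.    -0.   ]]
```

Slow final press until the stop pushes back.

```bash
python3 -m crank '{"delta_pos":[[0.0008,0,0],[0.0016,0,0],[0.0024,0,0],[0.0032,0,0],[0.004,0,0],[0.0048,0,0],[0.0055,0,0],[0.0062,0,0],[0.0068,0,0],[0.0074,0,0],[0.0074,0,0],[0.0074,0,0]],"turn":[[0,0,0],[0,0,0],[0,0,0],[0,0,0],[0,0,0],[0,0,0],[0,0,0],[0,0,0],[0,0,0],[0,0,0],[0,0,0],[0,0,0]],"grip":[0,0,0,0,0,0,0,0,0,0,0,0]}'
```

```text
clock: 13.12
tool_pos: [0.4966, 0.0537, 0.0968]
orientation: [-82.5, 89.9, -10.4]
force: [-17.0, -0.3, 40.9]
opening: 0.0005
```

Firm stop at z = 0.097, the shut height. I'll retreat and check.

```bash
python3 -m crank '{"delta_pos":[[-0.003,0,0],[-0.006,0,0],[-0.015,0,0],[-0.04,0,0],[-0.08,0,0],[-0.12,0,0],[-0.15,0,-0.02],[-0.16,0,-0.05],[-0.16,0,-0.085],[-0.16,0,-0.11],[-0.16,0,-0.11],[-0.16,0,-0.11]],"turn":[[0,0,0],[0,0,0],[0,0,0],[0,0,0],[0,0,0],[0,0,0],[0,0,0],[0,0,0],[0,0,0],[0,0,0],[0,0,0],[0,0,0]],"grip":[0,0,0,0,0,0,0,0,0,0,0,0]}'
python3 - <<'E'
from h import *
st()
for n in("scene","side"):
    s=snapshot(n);P=pts(s).reshape(-1,3);P=P[np.isfinite(P).all(1)];u=P@U;v=P@V
    for a in(.17,.21,.26,.31,.35):
        k=(abs(u-a)<.008)&(abs(v+.455)<.12)&(P[:,2]<.13);print(n,a,k.sum(),np.median(P[k,2]).round(4) if k.any() else None)
    if n=="scene":cv2.imwrite('pics/7.png',cv2.resize(s['pixels'][60:260,150:420],(800,592),interpolation=2))
E
```

```text
clock: 14.12
tool_pos: [0.4622, -0.0518, 0.2536]
orientation: [-47.0, 90.0, 24.9]
force: [0.3, 0.2, -0.5]
opening: 0.0005
t 14.12 u 0.0955 v -0.4551 z 0.2536 F uvz [ 0.3 -0.2 -0.5] q [ 18.   -0.8 -22.1  -0.  -68.6 -36.1]
tool axes in uvz
 [[ 0.    -0.002  1.   ]
 [-0.     1.     0.002]
 [-1.    -0.     0.   ]]
scene 0.17 442 0.0966
scene 0.21 429 0.0968
scene 0.26 438 0.097
scene 0.31 431 0.0972
scene 0.35 425 0.097
side 0.17 980 0.0959
side 0.21 1085 0.0959
side 0.26 1198 0.0958
side 0.31 1341 0.096
side 0.35 1552 0.0959
```

View pics/7.png

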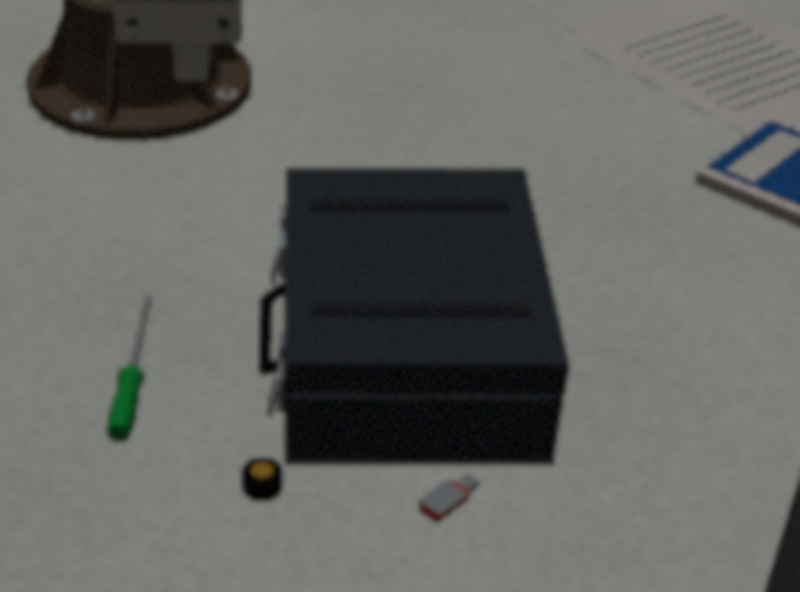

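The case is shut (lid top (290-565, 170-365)) and level at 96-97 mm. The screwdriver, specimen and USB stick are at the same pixels as before.

```bash
python3 -c "
from plant import *
print(close_job())"
```

```text
the job is handed in; nothing more can be done
None
```

The case is shut. I pushed the flap down flat first, then swung the lid over and pressed it slowly closed, using only the closed fingers. The job was handed in at about 14 s of the 54 s allowed.

- **Flap:** it met its stop at z = 62 mm with about 18 N, and its surface measured about 61 mm after I let go. It was still flat when I looked again with the lid upright.
- **Lid:** it met its stop slowly at z = 97 mm. Its top is level, at 97 mm in one camera and 96 mm in the other, against 97 mm given for fully shut.
- **Small things on the desk:** the screwdriver, specimen and memory stick are at the same pixels as before.
- **Optics:** I could not see them once the lid was shut. The eyepieces were in their pockets in the last view before that. The objectives were last seen before the flap went down, and the flap lay flat over them.
- **Force:** the final press on the shut lid reached 41 N vertically (about 44 N in total) at the fingertips. That is firmer than I intended but well under the 120 N wrist limit. The 40 N limit is for the arm and gripper body, and only the fingertips should have been touching the lid.

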